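Shut the spice tin and snap its toggle catch

TASK

The spice tin stands open. With your fingertips push its lid down shut, so that the wire loop on the lid's front drops under the keeper on the tin, then push the catch lever down over its dead point until it snaps home against the front of the tin and stays locked. Only push: leave the tin standing where it is, do not pick up or carry anything, and do not disturb the salt shaker, pepper mill, lemon and honey jar beside it.

Things in the scene. Friction and masses are not known exactly. Their poses are not given: they have to be found in the camera images.
- tin: white enamelled spice tin, a rounded box 110 mm deep (its x), 160 mm wide (its y), 108 mm high without lid; three spice jars stand in it. Loose, about 2 kg in all. Origin: centre of the underside; x points from its front to its back (hinge side), y to the left seen from the front, z up. The catch is in the middle of its front, which looks to -x
- keeper (a point): seat of the wire under the keeper, a hooked steel ledge 28 mm wide on the tin's front: 62.5 mm in front of the tin's centre, 74 mm above its underside. The ledge sticks out 12 mm from the front; its turned-down lip ends 0.6 mm below this point; a slope above the ledge guides the wire outward as the lid comes down
- tin_lid (a joint): angle of the lid about the hinge along the tin's upper back edge: 0 = shut, 0.45 to 0.75 at the start (front raised), stop at 1.2. The hinge is stiff: the lid stays where it is left and takes 2 to 5 N on its top to move
- lid_hinge (a point): point on the lid's hinge axis, in the middle of the tin's width: 58 mm behind the tin's centre, 109 mm above its underside; the axis runs along the tin's y
- lid_top (a point): centre of the lid's top face; its frame is the lid's (x towards the hinge, z out of the top). The white lid is 112 mm deep, 162 mm wide, 18 mm high, flat on top. In the lid's frame this point lies 58 mm in front of the hinge axis and 18 mm above it; 127 mm above the tin's underside when shut
- catch_lever (a joint): angle of the catch lever about its pin. 0 = open: it sticks out to the front and rises 13 deg from the lid's plane; grows as its end is pushed down; 1.80 = locked, hanging straight down. Lid shut and wire hooked: free to about 0.7, then up to 5 N at its end; dead point about 1.54: beyond it snaps to 1.80, before it springs back. Start 0 to 0.1; stays where left while the wire is slack
- lever_pin (a point): middle of the lever's pin on the lid's front: 130 mm in front of the hinge axis and 3 mm above it in the lid's frame (72 mm in front of the tin's centre, 112 mm above its underside with the lid shut); the pin runs along the tin's y; beside it the eyes of the wire rise to 128 mm as the lever closes
- lever_end (a point): middle of the rolled end of the steel lever, a round bar 7 mm thick and 42 mm long along the tin's y, 57.5 mm from the pin; the lever between is a plate 2 mm thick, 30 mm wide near the pin, 42 mm wide beyond 31 mm from it
- wire_bar (a point): middle of the lower cross bar (4 mm thick, 33 mm long) of the steel wire loop, 47.5 mm long, that swings freely from the lever 11.5 mm from its pin. As the lid is pushed down it slides out over the keeper's slope and drops under the keeper by itself: it then hangs 4 to 6 mm below point keeper; drawn tight it sits at that point
- salt_shaker: glass salt shaker with a metal top, 44 mm diameter, 90 mm high, behind the tin's hinge side; origin: centre of its underside
- honey_jar: glass honey jar with a yellow lid, 64 mm diameter, 87 mm high, by the tin's left end (its +y); origin: centre of its underside
- pepper_mill: turned wooden pepper mill, 58 mm diameter, 170 mm high, by the tin's left end (its +y), nearer its back; origin: centre of its underside
- lemon: lemon, 71x53x51 mm, lying in front of the tin and to its left; origin: middle of its underside
Not all that is in view belongs to the job. Of the things that look like the tin, the larger one is meant.

How it is judged:
On the way, in this order (a step that is already met when the one before it is completed fails the run):
1. the lid is down on the tin with the wire loop's bar under the keeper, the lever not yet past its dead point (value of joint tin_lid below 0.03 rad and value of joint catch_lever below 1.4 rad and z of wire_bar in the frame of tin below 0.077 m and x of wire_bar in the frame of tin between -0.067 and -0.055 m), for 0.1 s.
2. the lever has snapped over its dead point into lock (value of joint catch_lever above 1.72 rad and value of joint tin_lid below 0.02 rad), for 0.2 s.
At the end, for the whole second after the job is handed in: The lid is shut (within 0.02 rad), the wire loop is drawn up tight under the keeper and the lever is locked (over 1.72 of 1.80 rad); the tin stands flat and at rest within 40 mm of its start, and the four things beside it within 25 mm of theirs (all of step 2 and z of wire_bar in the frame of tin between 0.07 and 0.0765 m and x of wire_bar in the frame of tin between -0.067 and -0.055 m and distance of tin from where it was at the start of the episode below 0.04 m and angle between tin's own z axis and vertical below 0.05 rad and linear speed of tin below 0.01 m/s and distance of each of salt_shaker, honey_jar, pepper_mill, lemon from where it was at the start of the episode below 0.025 m); the robot touches nothing.
It fails at once if the tin is lifted or tipped (underside over 10 mm up, or leaning over 0.15 rad) (height (world z) of tin above 0.01 m or angle between tin's own z axis and vertical above 0.15 rad).
It fails at once if the tin is shoved over 40 mm from its place (distance of tin from where it was at the start of the episode above 0.04 m).
It fails at once if a thing beside the tin is lifted, knocked over or pushed away (over 25 mm) (distance of any of salt_shaker, honey_jar, pepper_mill, lemon from where it was at the start of the episode above 0.025 m).
It also fails if it takes over 48 s, if anything falls off the work surface, if the arm or the gripper's body presses on something with over 40 N, if the wrist force passes 120 N, or if a joint passes its speed limit or range.

ROBOT

A 6-joint arm with a two-finger parallel gripper is mounted at the origin on a cart in front of the work surface, level with it; the furniture and walls round the work are solid. World frame = base frame: x ahead of the robot, y to its left, z up, the work surface at z = 0. Lengths are in m, angles in rad, forces in N, time in s.
With the tool pointing down it reaches from about 0.3 to 0.775 m from the base axis. Payload 14.6 kg.
Tool frame: the origin (TCP) lies midway between the tips of the shut fingers; the grasp point (between the pads) lies 19 mm behind it (ctrl.grip_depth is the z of the grasp point in the tool frame, in m); z points along the fingers, y is the line along which they close (so a half turn about z gives the same grasp; the last joint's range is limited). The gripper opens to 94 mm and grips with 3 to 60 N. Pads are 16 mm wide; open, the fingers measure 119 mm over their backs; the gripper's body (75 mm by 177 mm) begins 78 mm behind the grasp point.
Start: joints at [-1.183, 0.3, 1.521, -0, 1.321, -0.067], TCP at [0.242, -0.494, 0.184] pointing down, gripper open.
Joint ranges: [-3.03, 3.03], [-0.79, 2.21], [0.23, 2.52], [-1.04, 4.18], [0, 3.07], [-2.55, 2.55]. Speed limits (rad/s): [2.22, 2.22, 2.57, 3.14, 3.14, 3.14].

INTERFACE

Orientations are given as [roll, pitch, yaw] about the fixed x, y, z axes, in that order (R = Rz(yaw) Ry(pitch) Rx(roll)).
In Python, from station import ctrl gives the robot as it stands. The module is installed in compiled form; this text tells all that it offers.
- The arm moves only by the tool carry_out, never from a script. Its argument "commands" is a list of rows, each a list of 3 entries, a list of its own where there are three numbers: the closure, from 0 (fully open) to 1 (shut), then the shift along the tool's x, y, z in mm, then the turn, a rotation vector about the tool's x, y, z in rad. In form: [[gripper, [tx, ty, tz], [wx, wy, wz]], ...]. A call has 1 to 10 rows; each row shifts and turns the commanded pose from where the row before left it, along the tool's axes as they then stand; what a row does not reach is not made up. A row lasts 1/8 s, in which the tool goes at most 62.5 mm and 10.7 degrees, less where a joint would pass 70% of its speed; a pose out of reach is approached as far as the arm can. A call with a gripper value outside its range is refused whole. The fingers move at their own pace and stop on an object; "squeeze" is the grip in N (left out, the last holds). Time passes only in rows, so rows that do not move let the fingers close. It gives the time, the measured TCP pose, the force, the opening and the grip force at its end, in the units of the state.
- ctrl.get_obs(): the state, without advancing time (a new reading comes with each control period).
- ctrl.camera(name): name is "side" or "top" or "wrist"; returns a dict with "img" (384x512x3 uint8, blue, green, red), "camera_matrix" (3x3 intrinsics, pixels), "rvec" (rotation vector, rad) and "tvec" (3), from world to camera coordinates, as OpenCV has them. Camera axes: x right, y down, z forward; pixel columns grow to the right and rows downward; lengths in m; the calibration is good to about 2 mm. A picture is of the moment at which its call begins. There is no depth.
- ctrl.hand_in(): hands the job in; it is judged then, once.
Trained networks look in the newest picture that a camera, given by its name, has taken for a name from the list of things; names that differ only in an ending like _2 or _b are one class to them, and where a whole thing is asked for, a point or a joint stands for the part that bears it (a point fixed in the world has none). Each returns a list of dicts, best first, with "score" (0 to 1); they miss things now and then, are a little off and sometimes report something else, mostly with a low value. They report only what shows in the picture. A call takes as long as a camera call. They do not tell look-alikes from the thing itself.
- ctrl.outline_of(thing, camera): "region" (384x512 bool, what is visible of it).
- ctrl.place_of(thing, camera): "at" ([x, y, z] in m, in world coordinates, good to about 4 mm: a listed point, or the origin of a listed thing).
The state is a dict: "time_s": time; "qpos": joint angles; "joint_vel": joint speeds; "tau": joint torques, N m; "ee_pos": TCP position; "eef_rot": TCP orientation; "force": force on the tool from outside, world axes, zero at the start; "moment": the same for the moment, N m; "grip_width": finger opening in m; "grip_force": force on a finger pad.
Only numpy, scipy, OpenCV 4.12 (cv2) and the standard library are available. Lean on these libraries where they do the work, as an engineer would, in place of code of your own. Each camera call takes 0.05 s, during which the arm holds its last target. There are 200 camera calls.

## Working session

There is one attempt and no reset: what is moved stays moved. The work goes in short steps, Python scripts to look and compute and a tool call to move; the robot and the scene stay as the last step left them, time stands still between calls to the robot, and variables do not carry over. Pictures are saved under pics/ and viewed, at most 10 in all, crops included, and the job is handed in when it is done.

Besides the shell and the picture viewer there is one more tool, called after "Emit:" in YAML: its name, and indented under it one key for each argument. carry_out: Moves the arm, as the interface text tells. Its arguments: {"type":"object","properties":{"commands":{"type":"array","items":{"type":"array"}},"squeeze":{"type":"number"}},"required":["commands"]}

```bash
mkdir -p pics; cat > h.py <<'E'
import numpy as np, cv2
from station import ctrl
def proj(c,P):
    return cv2.projectPoints(np.array(P,float).reshape(-1,3),c['rvec'],c['tvec'],c['camera_matrix'],None)[0].reshape(-1,2)
E
python3 - <<'E'
from h import *
o=ctrl.get_obs();print(o['time_s'],o['ee_pos'],o['eef_rot'],o['grip_width'])
ims=[]
for cam in ['side','top']:
    c=ctrl.camera(cam);ims.append(c['img'])
    R=cv2.Rodrigues(c['rvec'])[0];print(cam,(-R.T@c['tvec'].ravel()).round(3))
    for t in ['tin','keeper','lid_hinge','lid_top','lever_pin','lever_end','wire_bar','salt_shaker','honey_jar','pepper_mill','lemon']:
        for d in ctrl.place_of(t,cam)[:3]: print(cam,t,round(d['score'],2),np.round(d['at'],3),proj(c,d['at']).round()[0])
    cv2.imwrite(f'pics/{cam}.png',c['img'])
cv2.imwrite('pics/both.png',cv2.resize(np.vstack(ims),(800,600)) if 0 else np.vstack(ims)[:, :][:768][::1] if 0 else cv2.resize(np.hstack(ims),(800,300)))
E
```

```text
0.0 [ 0.24149704 -0.49383148  0.18331582] [-3.14049924e+00 -7.90524845e-05  4.54820096e-01] 0.09393458970240073
side [ 0.363 -0.563  0.762]
side tin 0.82 [ 0.424 -0.279  0.002] [236. 338.]
side tin 0.67 [ 0.504 -0.06  -0.004] [238. 234.]
side keeper 0.95 [ 0.418 -0.239  0.053] [225. 308.]
side lid_hinge 0.89 [ 0.442 -0.32   0.078] [253. 340.]
side lid_hinge 0.82 [ 0.517 -0.114  0.113] [251. 219.]
side lid_top 0.68 [ 0.508 -0.071  0.149] [239. 192.]
side lid_top 0.6 [ 0.429 -0.277  0.087] [237. 316.]
side lever_pin 0.87 [ 0.411 -0.231  0.078] [218. 299.]
side lever_pin 0.74 [ 0.498 -0.004  0.173] [222. 161.]
side lever_end 0.74 [ 0.392 -0.196  0.088] [202. 283.]
side lever_end 0.72 [0.486 0.034 0.204] [208. 138.]
side wire_bar 0.7 [0.488 0.037 0.206] [209. 136.]
side salt_shaker 0.78 [ 0.56  -0.16  -0.002] [280. 262.]
side salt_shaker 0.51 [ 0.655 -0.078 -0.003] [304. 220.]
side honey_jar 0.74 [ 0.637  0.006 -0.004] [282. 195.]
side honey_jar 0.48 [ 0.509 -0.071  0.151] [239. 191.]
side pepper_mill 0.97 [ 0.658 -0.084 -0.002] [307. 221.]
side lemon 0.61 [ 0.567  0.136 -0.   ] [236. 16
[... 157 characters left out ...]
  0.052] [317. 256.]
top keeper 0.67 [0.495 0.004 0.072] [220. 222.]
top lid_hinge 0.56 [ 0.442 -0.314  0.079] [350. 245.]
top lid_hinge 0.19 [ 0.658 -0.083  0.   ] [256. 162.]
top lid_top 0.87 [ 0.509 -0.073  0.153] [250. 214.]
top lid_top 0.78 [ 0.429 -0.285  0.085] [338. 250.]
top lever_pin 0.81 [ 0.491 -0.006  0.173] [221. 221.]
top lever_pin 0.67 [ 0.409 -0.232  0.076] [316. 258.]
top lever_end 0.97 [0.485 0.036 0.208] [200. 223.]
top lever_end 0.73 [ 0.397 -0.192  0.087] [300. 263.]
top wire_bar 0.41 [0.495 0.008 0.122] [216. 221.]
top honey_jar 0.67 [ 0.634 -0.002  0.001] [225. 171.]
top pepper_mill 0.52 [ 0.658 -0.082  0.001] [255. 163.]
top lemon 0.89 [0.568 0.138 0.006] [172. 195.]
```

```bash
python3 - <<'E'
import cv2,numpy as np
s=cv2.imread('pics/side.png');t=cv2.imread('pics/top.png')
a=cv2.resize(s[100:360,130:340],None,fx=1.9,fy=1.9);b=cv2.resize(t[140:300,150:370],None,fx=1.8,fy=1.8)
o=np.zeros((a.shape[0],a.shape[1]+b.shape[1],3),np.uint8);o[:,:a.shape[1]]=a;o[:b.shape[0],a.shape[1]:]=b
print(o.shape);cv2.imwrite('pics/c1.png',o)
E
```

```text
(494, 795, 3)
```

View pics/c1.png

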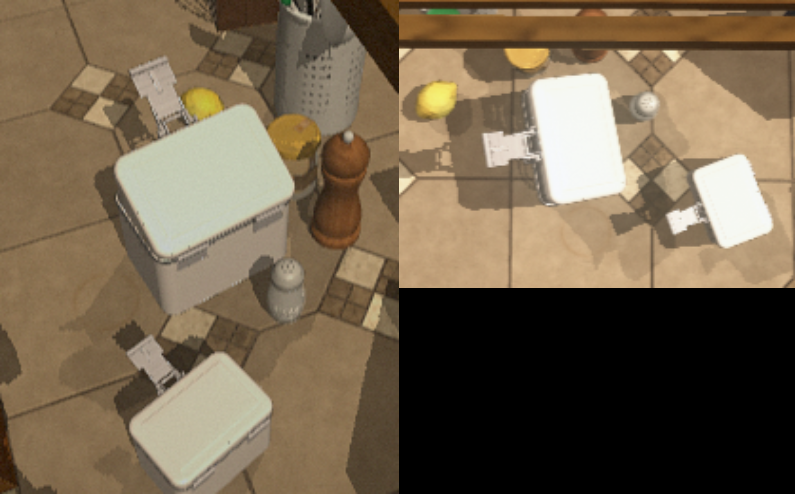

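Two look-alikes: the larger tin at side px (238,234) / top (246,221) and a smaller one at side (236,338) / top (330,250). The enlarged crop confirms that the first is larger, with the salt shaker, mill, jar and lemon around it, so it is the one meant. Next I fit its pose and the height of the shelf beam.

```bash
cat >> h.py <<'E'
from scipy.optimize import least_squares
def model(p):
    x,y,yaw,th,lv=p
    d=np.array([np.cos(yaw),np.sin(yaw)])   # tin x (to the back)
    def lid(f,u): # in front of hinge, above
        return 58-(f*np.cos(th)-u*np.sin(th)), .109*1000+f*np.sin(th)+u*np.cos(th)
    a=np.radians(13)-lv
    L={'tin':(0,0),'keeper':(-62.5,74),'lid_hinge':(58,109),'lid_top':lid(58,18),'lever_pin':lid(130,3),
       'lever_end':lid(130+57.5*np.cos(a),3+57.5*np.sin(a))}
    return {k:np.r_[np.array([x,y])+d*v[0]/1000,v[1]/1000] for k,v in L.items()}
def fit(cams,p0=(.503,-.06,-1.37,.5,.05)):
    obs=[]
    m0=model(p0)
    for cam in cams:
        ctrl.camera(cam)
        for k in m0:
            for d in ctrl.place_of(k,cam):
                if np.linalg.norm(np.array(d['at'])-m0[k])<.06: obs.append((k,d['at']))
    r=least_squares(lambda p:np.ravel([ (model(p)[k]-a)*1000 for k,a in obs]),p0,loss='soft_l1',f_scale=4,x_scale=(.01,.01,.05,.05,.05))
    return r.x,obs
E
python3 - <<'E'
from h import *
p,obs=fit(['top','side','top','side']);print(p.round(4));m=model(p)
for k,a in obs: print(k,((m[k]-a)*1000).round(1))
cs,ct=ctrl.camera('side'),ctrl.camera('top')
def ray(c,u):
    R=cv2.Rodrigues(c['rvec'])[0];n=cv2.undistortPoints(np.array([[u]],float),c['camera_matrix'],None)[0,0]
    return -R.T@c['tvec'].ravel(),R.T@np.r_[n,1]
C,a=ray(ct,(150,168));_,b=ray(ct,(370,168));n=np.cross(a,b)
for u in [(311.6,100),(339.5,131.6)]:
    o,d=ray(cs,u);t=n@(C-o)/(n@d);print('shelf',(o+t*d).round(3))
for z in(.2,.3,.4,.5): print(z,(C+a*(z-C[2])/a[2]).round(3))
E
```

```text
[ 0.505  -0.0587 -1.372   0.4932  0.028 ]
tin [ 0.4 -0.4 -0.6]
keeper [-2.  -1.2  1.5]
lid_hinge [-1.2 -0.7 -0.9]
lid_top [ 2.7 -0.6 -1.5]
lever_pin [ 4.3  0.8 -1. ]
lever_end [ 2.   2.6 -0.1]
tin [1.6 0.5 0.2]
lid_hinge [ 0.9 -1.3 -0.1]
lid_top [-0.8 -1.5  1.4]
lever_pin [-2.3  0.7 -0.9]
lever_end [0.9 1.8 4.8]
tin [-1.9 -1.1 -1. ]
keeper [-5.3 -4.1 -2.4]
lid_hinge [ 2.4 -1.5  1. ]
lid_top [-0.5 -2.6 -3.4]
lever_pin [-0.9  2.5 -4.8]
lever_end [ 3.   0.8 -1.1]
tin [3.  1.3 2.3]
lid_hinge [-0.1 -0.8 -0.6]
lid_top [-1.  -2.5  2.2]
lever_pin [-1.7 -0.9  2. ]
lever_end [0.8 3.8 4.4]
lever_end [-9.6 44.7 38. ]
shelf [ 0.567 -0.204  0.443]
shelf [ 0.566 -0.274  0.452]
0.2 [0.607 0.151 0.2  ]
0.3 [0.59  0.127 0.3  ]
0.4 [0.573 0.102 0.4  ]
0.5 [0.555 0.078 0.5  ]
```

View pics/side.png

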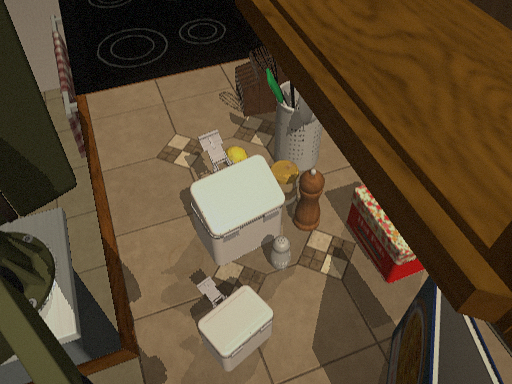

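Emit:
carry_out:
  commands:
    - [1, [0, 0, -5], [0, 0, -0.164]]
    - [1, [0, 0, -5], [0, 0, -0.164]]
    - [1, [0, 0, -5], [0, 0, -0.164]]
    - [1, [0, 0, -5], [0, 0, -0.164]]
    - [1, [0, 0, -5], [0, 0, -0.164]]
    - [1, [0, 0, -5], [0, 0, -0.164]]
    - [1, [0, 0, -5], [0, 0, -0.164]]
    - [1, [0, 0, -5], [0, 0, -0.164]]
    - [1, [0, 0, 0], [-0.125, 0, 0]]
    - [1, [0, 0, 0], [-0.125, 0, 0]]
  squeeze: 10

```text
time_s: 3.95
ee_pos: [0.2421, -0.4941, 0.2243]
eef_rot: [2.888, 0.001, 1.768]
force: [0.4, -0.3, -0.1]
grip_width: 0.0004
grip_force: 0.0
```

Emit:
carry_out:
  commands:
    - [1, [20, 16, 4], [0, 0, 0]]
    - [1, [35, 29, 7], [0, 0, 0]]
    - [1, [35, 29, 7], [0, 0, 0]]
    - [1, [35, 29, 7], [0, 0, 0]]
    - [1, [35, 29, 7], [0, 0, 0]]
    - [1, [35, 29, 7], [0, 0, 0]]
    - [1, [35, 29, 7], [0, 0, 0]]
    - [1, [35, 29, 7], [0, 0, 0]]
    - [1, [35, 29, 7], [0, 0, 0]]
    - [1, [0, 0, 0], [0, 0, 0]]

```text
time_s: 5.2
ee_pos: [0.4342, -0.148, 0.2272]
eef_rot: [2.891, 0.0, 1.771]
force: [-0.1, -0.3, 0.2]
grip_width: 0.0005
grip_force: 0.0
```

```bash
cat >> h.py <<'E'
def rel(p):
    o=ctrl.get_obs();from scipy.spatial.transform import Rotation as Ro
    R=Ro.from_euler('xyz',o['eef_rot']).as_matrix();yaw=p[2]
    T=np.array([[-np.cos(yaw),-np.sin(yaw),0],[-np.sin(yaw),np.cos(yaw),0],[0,0,1]])  # front, left, up
    v=T@(o['ee_pos']-np.array([p[0],p[1],0]))
    print('t',round(o['time_s'],2),'front,left,up mm',(v*1000).round(1),'F(f,l,u)',(T@o['force']).round(1),'axes',(T@R).round(3).tolist())
E
python3 - <<'E'
from h import *
p,obs=fit(['top','side']);print(p.round(4));rel(p)
s=ctrl.camera('side')['img'];t=ctrl.camera('top')['img']
cv2.imwrite('pics/2.png',cv2.resize(np.hstack([s,t]),(800,300)))
E
```

```text
[ 0.5047 -0.0594 -1.3839  0.4818  0.0108]
t 5.9 front,left,up mm [-76.  -86.9 227.1] F(f,l,u) [-0.3 -0.  -0.6] axes [[1.0, 0.009, 0.002], [-0.009, 0.969, 0.247], [0.0, 0.247, -0.969]]
```

View pics/2.png

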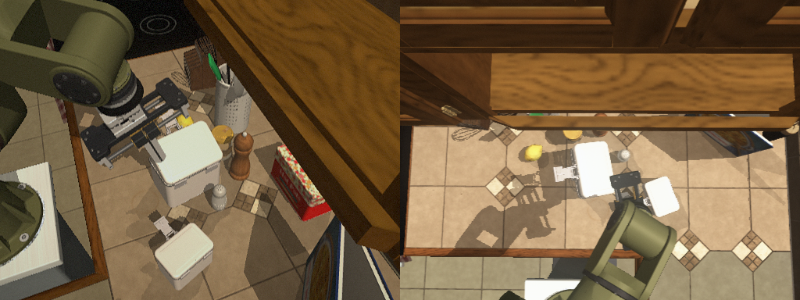

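Emit:
carry_out:
  commands:
    - [1, [24, 22, 6], [0, 0, 0]]
    - [1, [24, 22, 6], [0, 0, 0]]
    - [1, [24, 22, 6], [0, 0, 0]]
    - [1, [24, 22, 6], [0, 0, 0]]
    - [1, [0, -5, 19.4], [0, 0, 0]]
    - [1, [0, -4, 15], [0, 0, 0]]
    - [1, [0, -2, 7.8], [0, 0, 0]]
    - [1, [0, -2, 7.8], [0, 0, 0]]

```text
time_s: 7.0
ee_pos: [0.504, -0.0386, 0.1738]
eef_rot: [2.891, 0.0, 1.766]
force: [-0.8, -0.0, -0.9]
grip_width: 0.0003
grip_force: 0.0
```

```bash
python3 - <<'E'
from h import *
rel((.505,-.059,-1.375))
E
```

```text
t 7.0 front,left,up mm [ 20.2   3.  173.8] F(f,l,u) [ 0.1 -0.8 -0.9] axes [[1.0, -0.0, -0.0], [0.0, 0.969, 0.248], [-0.0, 0.248, -0.969]]
```

Emit:
carry_out:
  commands:
    - [1, [0, -1.3, 5], [0, 0, 0]]
    - [1, [0, -1.3, 5], [0, 0, 0]]
    - [1, [2, -1.3, 5], [0, 0, 0]]
    - [1, [2, -1.3, 5], [0, 0, 0]]
    - [1, [2, -1.3, 5], [0, 0, 0]]
    - [1, [2, -1.3, 5], [0, 0, 0]]
    - [1, [2, -1.3, 5], [0, 0, 0]]
    - [1, [2, -1.3, 5], [0, 0, 0]]

```text
time_s: 8.0
ee_pos: [0.5014, -0.0264, 0.1322]
eef_rot: [2.892, -0.0, 1.767]
force: [-0.3, 0.3, 1.3]
grip_width: 0.0006
grip_force: 0.6
```

```bash
python3 - <<'E'
from h import *
rel((.505,-.059,-1.375))
p,obs=fit(['top','side'],(.505,-.059,-1.375,.08,.05));print(p.round(4))
E
```

```text
t 8.0 front,left,up mm [ 32.7   2.8 132.2] F(f,l,u) [ 0.4 -0.2  1.3] axes [[1.0, 0.0, 0.0], [-0.0, 0.969, 0.247], [0.0, 0.247, -0.969]]
[ 0.5039 -0.0594 -1.3782  0.2423 -0.0569]
```

Emit:
carry_out:
  commands:
    - [1, [0, -0.7, 2.9], [0, 0, 0]]
    - [1, [0, -0.7, 2.9], [0, 0, 0]]
    - [1, [0, 0, 0], [0, 0, 0]]

```text
time_s: 9.07
ee_pos: [0.5014, -0.0265, 0.1263]
eef_rot: [2.892, -0.0, 1.767]
force: [0.5, -0.2, 0.3]
grip_width: 0.0009
grip_force: 0.1
```

```bash
python3 - <<'E'
from h import *
rel((.505,-.059,-1.375))
s=ctrl.camera('side')
for k in ['lever_pin','lever_end','lid_top','wire_bar','keeper']:
    for d in ctrl.place_of(k,'side'): print(k,round(d['score'],2),np.round(d['at'],3))
cv2.imwrite('pics/3.png',cv2.resize(s['img'][90:290,120:330],None,fx=2.8,fy=2.8))
E
```

```text
t 9.07 front,left,up mm [ 32.6   2.8 126.3] F(f,l,u) [-0.3  0.5  0.3] axes [[1.0, 0.0, 0.0], [-0.0, 0.969, 0.247], [0.0, 0.247, -0.969]]
lever_pin 0.75 [ 0.414 -0.23   0.079]
lever_pin 0.63 [0.495 0.009 0.137]
lever_end 0.61 [ 0.394 -0.196  0.088]
lid_top 0.69 [ 0.506 -0.061  0.133]
lid_top 0.66 [ 0.428 -0.276  0.089]
keeper 0.75 [ 0.415 -0.238  0.052]
```

View pics/3.png

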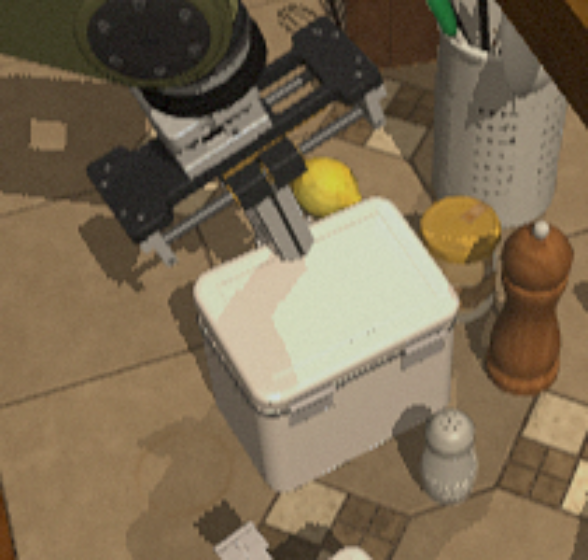

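Emit:
carry_out:
  commands:
    - [1, [0, -0.7, 2.9], [0, 0, 0]]
    - [1, [0, 0, 0], [0, 0, 0]]

```text
time_s: 9.62
ee_pos: [0.5015, -0.0265, 0.1234]
eef_rot: [2.892, -0.0, 1.767]
force: [0.9, -0.1, 0.4]
grip_width: 0.0003
grip_force: 0.2
```

```bash
python3 - <<'E'
from h import *
rel((.505,-.059,-1.375))
E
```

```text
t 9.62 front,left,up mm [ 32.6   2.9 123.4] F(f,l,u) [-0.3  0.9  0.4] axes [[1.0, 0.0, 0.0], [-0.0, 0.969, 0.247], [0.0, 0.247, -0.969]]
```

```bash
python3 - <<'E'
from h import *
p=(.505,-.059,-1.375)
out=[]
o=ctrl.get_obs()
for cam,cr in (('side',(100,260,160,290)),('top',(170,270,170,290)),('wrist',None)):
    c=ctrl.camera(cam);img=cv2.resize(c['img'],None,fx=3,fy=3)
    def dot(P,col):
        u=proj(c,P)[0]*3+1;cv2.circle(img,tuple(int(v) for v in u),3,col,-1)
    dot(o['ee_pos'],(0,0,255))
    for th,col in ((0,(255,0,0)),(.25,(0,160,0))):
        m=model((*p,th,.03))
        for k in ('lid_top','lever_pin','lever_end'): dot(m[k],col)
        d=np.array([np.cos(p[2]),np.sin(p[2])]);n=np.array([-d[1],d[0]])
        for s in (-.081,.081):
            x=.058-.114*np.cos(th)+.018*np.sin(th); z=.109+.114*np.sin(th)+.018*np.cos(th)
            dot(np.r_[np.array(p[:2])+d*x+n*s,z],col)
    if cr: img=img[3*cr[0]:3*cr[1],3*cr[2]:3*cr[3]]
    out.append(cv2.resize(img,(400,int(400*img.shape[0]/img.shape[1]))) if cam!='wrist' else cv2.resize(img,(400,300)))
    for d in ctrl.place_of('lever_pin',cam)+ctrl.place_of('lever_end',cam)+ctrl.place_of('lid_top',cam): print(cam,round(d['score'],2),np.round(d['at'],3))
W=np.zeros((600,800,3),np.uint8)
a,b,w=out;W[:min(600,a.shape[0]),:400]=a[:600];W[:300,400:]=b[:300] if b.shape[0]>=300 else np.vstack([b,np.zeros((300-b.shape[0],400,3),np.uint8)]);W[300:,400:]=w
cv2.imwrite('pics/4.png',W)
E
```

```text
side 0.75 [ 0.413 -0.23   0.079]
side 0.55 [ 0.506 -0.06   0.134]
side 0.52 [0.492 0.008 0.133]
side 0.71 [ 0.392 -0.196  0.09 ]
side 0.83 [ 0.426 -0.278  0.089]
side 0.81 [ 0.504 -0.061  0.137]
top 0.7 [0.492 0.01  0.137]
top 0.49 [ 0.409 -0.233  0.075]
top 0.19 [ 0.514 -0.115  0.109]
top 0.71 [0.481 0.062 0.154]
top 0.46 [ 0.395 -0.194  0.086]
top 0.46 [ 0.514 -0.112  0.108]
top 0.33 [ 0.66  -0.078  0.001]
top 0.85 [ 0.429 -0.283  0.086]
top 0.65 [ 0.507 -0.062  0.136]
wrist 0.95 [0.492 0.012 0.136]
wrist 0.36 [ 0.516 -0.121  0.108]
wrist 0.3 [ 0.63   0.001 -0.003]
wrist 0.95 [0.482 0.06  0.155]
```

View pics/4.png

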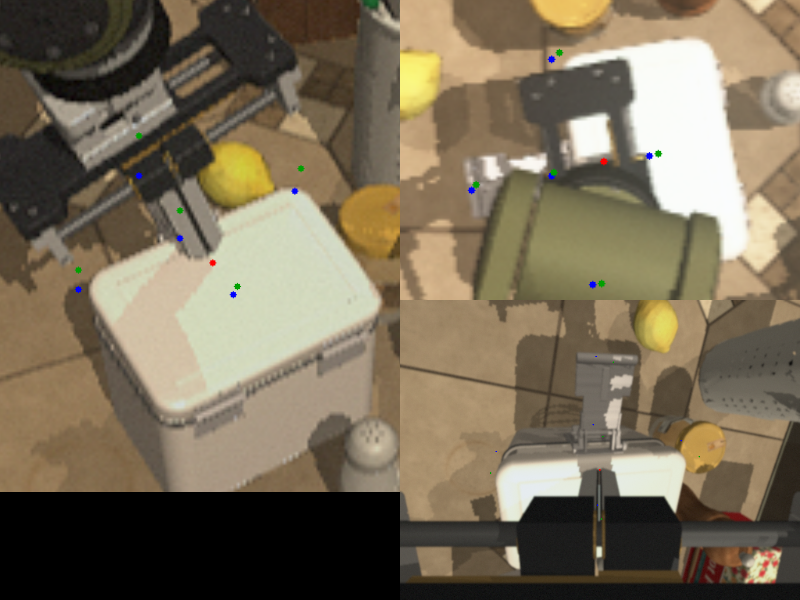

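The pin and lid-top estimates put the lid at about 0.17 rad, and it follows the finger as I go down. The force is still low, so the lid isn't shut yet and I keep pressing.

Emit:
carry_out:
  commands:
    - [1, [0, -0.7, 2.9], [0, 0, 0]]
    - [1, [0, -0.7, 2.9], [0, 0, 0]]
    - [1, [0, 0, 0], [0, 0, 0]]

```text
time_s: 10.6
ee_pos: [0.5015, -0.0265, 0.1173]
eef_rot: [2.892, -0.0, 1.767]
force: [0.4, 0.2, -0.3]
grip_width: 0.0005
grip_force: 0.0
```

```bash
python3 - <<'E'
from h import *
rel((.505,-.059,-1.375))
for cam in('wrist','side'):
    ctrl.camera(cam)
    for k in ('lever_pin','lever_end','lid_top','tin'):
        for d in ctrl.place_of(k,cam)[:2]: print(cam,k,round(d['score'],2),np.round(d['at'],3))
E
```

```text
t 10.6 front,left,up mm [ 32.6   2.9 117.3] F(f,l,u) [ 0.1  0.4 -0.3] axes [[1.0, 0.0, 0.0], [-0.0, 0.969, 0.247], [0.0, 0.247, -0.969]]
wrist lever_end 0.94 [0.483 0.066 0.145]
wrist tin 0.95 [ 0.505 -0.06   0.   ]
wrist tin 0.49 [0.479 0.064 0.145]
side lever_pin 0.67 [ 0.413 -0.236  0.076]
side lever_pin 0.57 [0.492 0.01  0.126]
side lever_end 0.9 [ 0.392 -0.197  0.087]
side lever_end 0.27 [ 0.501 -0.064 -0.003]
side lid_top 0.97 [ 0.504 -0.06   0.134]
side lid_top 0.66 [ 0.427 -0.278  0.089]
side tin 0.6 [ 0.426 -0.279  0.001]
side tin 0.59 [ 0.504 -0.062 -0.004]
```

Emit:
carry_out:
  commands:
    - [1, [0, -0.7, 2.9], [0, 0, 0]]
    - [1, [0, -0.7, 2.9], [0, 0, 0]]
    - [1, [0, 0, 0], [0, 0, 0]]

```text
time_s: 11.48
ee_pos: [0.5016, -0.0265, 0.1114]
eef_rot: [2.892, -0.0, 1.767]
force: [-0.1, -0.8, 0.2]
grip_width: 0.0004
grip_force: 0.0
```

```bash
python3 - <<'E'
from h import *
rel((.505,-.059,-1.375))
for cam in('wrist','side','top'):
    ctrl.camera(cam)
    for k in ('lever_pin','lever_end','lid_top','tin'):
        for d in ctrl.place_of(k,cam):
            if d['at'][1]>-.1: print(cam,k,round(d['score'],2),np.round(d['at'],3))
E
```

```text
t 11.47 front,left,up mm [ 32.6   3.  111.4] F(f,l,u) [-0.8 -0.3  0.2] axes [[1.0, 0.0, 0.0], [-0.0, 0.969, 0.247], [0.0, 0.247, -0.969]]
wrist lever_pin 0.57 [0.491 0.01  0.122]
wrist lever_end 0.79 [0.48  0.065 0.136]
side lever_pin 0.5 [ 0.637  0.004 -0.003]
side lever_pin 0.41 [0.494 0.01  0.118]
side lever_end 0.7 [0.495 0.01  0.121]
side lid_top 0.85 [ 0.504 -0.06   0.131]
side lid_top 0.7 [ 0.636  0.005 -0.004]
side tin 0.68 [ 0.507 -0.062 -0.001]
top lever_pin 0.58 [0.491 0.01  0.124]
top lid_top 0.66 [ 0.503 -0.061  0.132]
top tin 0.85 [ 0.505 -0.058 -0.001]
```

Emit:
carry_out:
  commands:
    - [1, [0, -0.7, 2.9], [0, 0, 0]]
    - [1, [0, -0.5, 1.9], [0, 0, 0]]

```text
time_s: 12.48
ee_pos: [0.5018, -0.0264, 0.1066]
eef_rot: [2.892, -0.0, 1.767]
force: [0.5, 1.4, 1.7]
grip_width: 0.0004
grip_force: 0.6
```

Emit:
carry_out:
  commands:
    - [1, [0, -0.5, 1.9], [0, 0, 0]]

```text
time_s: 12.6
ee_pos: [0.5019, -0.0264, 0.105]
eef_rot: [2.891, 0.0, 1.767]
force: [-7.6, 2.5, 17.7]
grip_width: 0.0006
grip_force: 9.1
```

```bash
python3 - <<'E'
from h import *
rel((.505,-.059,-1.375))
for cam in('wrist','side','top'):
    c=ctrl.camera(cam)
    if cam=='wrist': cv2.imwrite('pics/5.png',c['img'])
    for k in ('lever_pin','lever_end','lid_top','wire_bar'):
        for d in ctrl.place_of(k,cam):
            if d['at'][1]>-.1: print(cam,k,round(d['score'],2),np.round(d['at'],3))
E
```

```text
t 12.6 front,left,up mm [ 32.6   3.3 105. ] F(f,l,u) [ 3.9 -6.9 17.7] axes [[1.0, 0.0, 0.0], [-0.0, 0.969, 0.248], [-0.0, 0.248, -0.969]]
wrist lever_pin 0.93 [0.494 0.009 0.111]
wrist lever_end 0.87 [0.479 0.068 0.126]
side lever_pin 0.38 [0.494 0.01  0.111]
side lid_top 0.83 [ 0.503 -0.057  0.124]
top lever_pin 0.52 [0.492 0.012 0.116]
top lever_pin 0.28 [0.476 0.066 0.122]
top lever_end 0.55 [0.479 0.064 0.124]
top lid_top 0.76 [ 0.503 -0.058  0.126]
```

View pics/5.png

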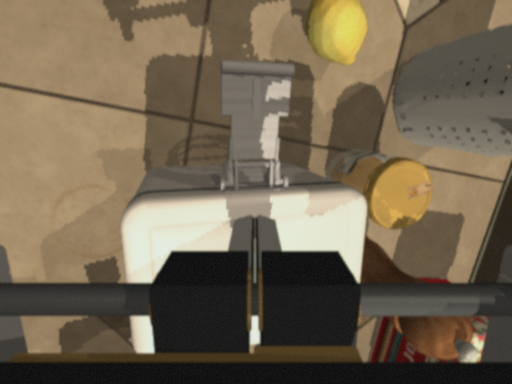

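Emit:
carry_out:
  commands:
    - [1, [0, 0, 0], [0, 0, 0]]
    - [1, [0, 5, -19], [0, 0, 0]]
    - [1, [0, 5, -19], [0, 0, 0]]
    - [1, [30, 5, -19], [0, 0, 0]]
    - [1, [40, 0, 0], [0, 0, 0]]
    - [1, [30, 0, 0], [0, -0.15, 0]]
    - [1, [0, 0, 0], [0, -0.15, 0]]
    - [1, [0, 0, 0], [0, -0.15, 0]]
    - [1, [0, 0, 0], [0, -0.15, 0]]
    - [1, [0, 0, 0], [0, 0, 0]]

```text
time_s: 14.6
ee_pos: [0.4824, 0.0696, 0.1618]
eef_rot: [2.853, 0.565, 1.612]
force: [-0.4, -1.2, -0.8]
grip_width: 0.0004
grip_force: 0.0
```

```bash
cat >> h.py <<'E'
def tip(p=(.504,-.0585,-1.375),goal=None,off=.019):
    from scipy.spatial.transform import Rotation as Ro
    o=ctrl.get_obs();R=Ro.from_euler('xyz',o['eef_rot']).as_matrix();yaw=p[2]
    T=np.array([[-np.cos(yaw),-np.sin(yaw),0],[-np.sin(yaw),np.cos(yaw),0],[0,0,1]]);A=T@R
    v=T@(o['ee_pos']-off*R[:,2]-np.array([p[0],p[1],0]))*1000
    print('t',round(o['time_s'],2),'tip f,l,u',v.round(1),'F',(T@o['force']).round(1),'grip',round(o['grip_force'],1))
    for g in goal or []:
        print('to',g,'tool shift',(A.T@(np.array(g)-v)).round(1)); v=np.array(g,float)
    return A
E
python3 - <<'E'
from h import *
A=tip(goal=[(124,3,140)]);print(A.round(3))
for cam in('wrist','side','top'):
    c=ctrl.camera(cam)
    if cam=='side': cv2.imwrite('pics/6.png',cv2.resize(c['img'][70:290,100:340],None,fx=2.5,fy=2.5))
    for k in ('lever_pin','lever_end','lid_top','wire_bar','keeper','tin'):
        for d in ctrl.place_of(k,cam):
            if d['at'][1]>-.1 : print(cam,k,round(d['score'],2),np.round(d['at'],3))
E
```

```text
t 14.6 tip f,l,u [ 1.403e+02 -1.000e-01  1.772e+02] F [-1.1 -0.7 -0.8] grip 0.0
to (124, 3, 140) tool shift [ 6.7 -5.9 39.7]
[[ 0.835  0.003 -0.551]
 [ 0.13   0.971  0.202]
 [-0.535  0.241 -0.81 ]]
wrist lever_pin 0.9 [0.494 0.01  0.112]
wrist lever_end 0.68 [0.483 0.066 0.125]
wrist lever_end 0.68 [0.492 0.012 0.114]
wrist lid_top 0.3 [ 0.633  0.    -0.   ]
wrist wire_bar 0.38 [ 0.503 -0.059 -0.001]
wrist keeper 0.74 [ 0.49  -0.001  0.072]
wrist tin 0.55 [ 0.506 -0.06  -0.002]
side lever_pin 0.85 [0.496 0.011 0.112]
side lever_end 0.87 [0.481 0.065 0.121]
side lid_top 0.79 [ 0.505 -0.055  0.126]
side wire_bar 0.73 [ 0.636  0.002 -0.001]
side keeper 0.57 [0.493 0.001 0.076]
side tin 0.77 [ 0.501 -0.064 -0.002]
top lever_pin 0.58 [0.491 0.016 0.113]
top lever_end 0.59 [0.48  0.063 0.125]
top lid_top 0.75 [ 0.508 -0.057  0.128]
top keeper 0.86 [0.495 0.001 0.075]
top tin 0.63 [ 0.504 -0.063 -0.001]
```

View pics/6.png

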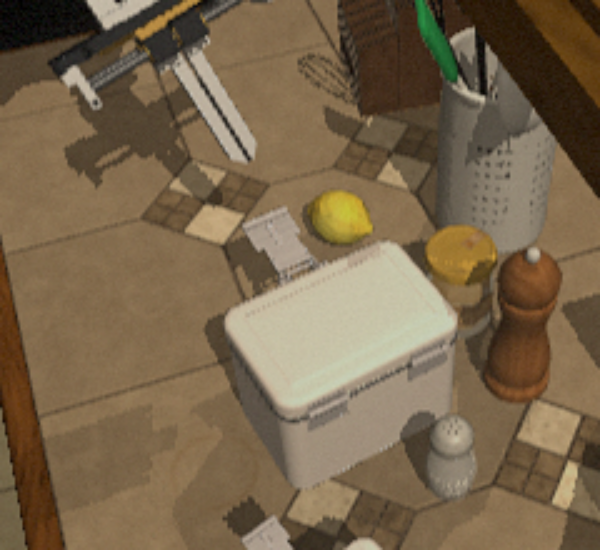

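```bash
python3 - <<'E'
from h import *
from scipy.spatial.transform import Rotation as Ro
o=ctrl.get_obs();R=Ro.from_euler('xyz',o['eef_rot']).as_matrix()
c=ctrl.camera('side')
for s in (0,.01,.019,.03): print(s,proj(c,o['ee_pos']-s*R[:,2]).round(1))
import math
pin=np.array([72,3,112.]);g=[(124,3,145)]
for a in (-5,10,25,40,55,65,72,78,84): # tip contact at r=52 from pin, finger lies on lever's upper side
    a=math.radians(a);g.append(tuple((pin+[50*math.cos(a)+4*math.sin(a),0,-50*math.sin(a)+4*math.cos(a)]).round(1)))
tip(goal=g)
E
```

```text
0 [[204.1 142.4]]
0.01 [[201.5 138.2]]
0.019 [[199.2 134.5]]
0.03 [[196.3 129.8]]
t 15.7 tip f,l,u [1.390e+02 1.000e-01 1.785e+02] F [0.2 0.5 0.1] grip 0.0
to (124, 3, 145) tool shift [ 5.8 -5.3 36. ]
to (np.float64(121.5), np.float64(3.0), np.float64(120.3)) tool shift [11.1 -6.  21.4]
to (np.float64(121.9), np.float64(3.0), np.float64(107.3)) tool shift [ 7.3 -3.2 10.3]
to (np.float64(119.0), np.float64(3.0), np.float64(94.5)) tool shift [ 4.4 -3.1 12. ]
to (np.float64(112.9), np.float64(3.0), np.float64(82.9)) tool shift [ 1.1 -2.8 12.8]
to (np.float64(104.0), np.float64(3.0), np.float64(73.3)) tool shift [-2.3 -2.3 12.7]
to (np.float64(96.8), np.float64(3.0), np.float64(68.4)) tool shift [-3.4 -1.2  7.9]
to (np.float64(91.3), np.float64(3.0), np.float64(65.7)) tool shift [-3.1 -0.7  5.2]
to (np.float64(86.3), np.float64(3.0), np.float64(63.9)) tool shift [-3.2 -0.4  4.2]
to (np.float64(81.2), np.float64(3.0), np.float64(62.7)) tool shift [-3.6 -0.3  3.8]
```

Emit:
carry_out:
  commands:
    - [1, [6, -5, 36], [0, 0, 0]]
    - [1, [5.5, -3, 10.5], [0, 0, 0]]
    - [1, [5.5, -3, 10.5], [0, 0, 0]]
    - [1, [7.3, -3.2, 10.3], [0, 0, 0]]
    - [1, [2.2, -1.5, 6], [0, 0, 0]]
    - [1, [2.2, -1.5, 6], [0, 0, 0]]
    - [1, [0.5, -1.4, 6.4], [0, 0, 0]]
    - [1, [0.5, -1.4, 6.4], [0, 0, 0]]

```text
time_s: 16.7
ee_pos: [0.4913, 0.0434, 0.0677]
eef_rot: [2.849, 0.564, 1.607]
force: [-0.3, 2.0, 1.8]
grip_width: 0.0007
grip_force: 1.1
```

```bash
python3 - <<'E'
from h import *
tip(goal=[(104,3,73),(97,3,68),(91,3,66),(86,3,64),(81,3,63)])
for cam in('wrist','side','top'):
    c=ctrl.camera(cam)
    for k in ('lever_pin','lever_end','tin','wire_bar'):
        for d in ctrl.place_of(k,cam):
            if d['at'][1]>-.1 : print(cam,k,round(d['score'],2),np.round(d['at'],3))
E
```

```text
t 16.7 tip f,l,u [112.9   3.5  83.1] F [2.  0.  1.8] grip 1.1
to (104, 3, 73) tool shift [-2.1 -3.  12.9]
to (97, 3, 68) tool shift [-3.2 -1.2  7.9]
to (91, 3, 66) tool shift [-3.9 -0.5  4.9]
to (86, 3, 64) tool shift [-3.1 -0.5  4.4]
to (81, 3, 63) tool shift [-3.6 -0.2  3.6]
wrist lever_end 0.83 [0.482 0.061 0.079]
wrist tin 0.68 [ 0.502 -0.058 -0.002]
side lever_pin 0.54 [0.493 0.014 0.108]
side lever_end 0.66 [0.484 0.052 0.076]
side tin 0.87 [ 0.503 -0.062 -0.004]
side wire_bar 0.44 [ 0.655 -0.082 -0.001]
top lever_pin 0.8 [0.49  0.008 0.114]
top lever_end 0.59 [0.479 0.056 0.085]
top tin 0.98 [ 0.505 -0.058  0.001]
top tin 0.74 [ 0.505 -0.059  0.131]
top tin 0.38 [ 0.659 -0.084  0.001]
```

Emit:
carry_out:
  commands:
    - [1, [-1, -1.5, 6.5], [0, 0, 0]]
    - [1, [-1, -1.5, 6.5], [0, 0, 0]]
    - [1, [-1.6, -0.6, 4], [0, 0, 0]]
    - [1, [-1.6, -0.6, 4], [0, 0, 0]]

```text
time_s: 17.95
ee_pos: [0.4939, 0.0276, 0.0524]
eef_rot: [2.849, 0.564, 1.607]
force: [1.5, 1.8, 1.4]
grip_width: 0.0006
grip_force: 1.3
```

```bash
python3 - <<'E'
from h import *
tip(goal=[(91,3,66),(86,3,64),(81,3,63)])
for cam in('side','top'):
    c=ctrl.camera(cam)
    for k in ('lever_pin','lever_end','tin'):
        for d in ctrl.place_of(k,cam):
            if d['at'][1]>-.1 : print(cam,k,round(d['score'],2),np.round(d['at'],3))
E
```

```text
t 17.95 tip f,l,u [96.9  2.9 67.8] F [1.5 1.8 1.4] grip 1.3
to (91, 3, 66) tool shift [-3.9 -0.4  4.7]
to (86, 3, 64) tool shift [-3.1 -0.5  4.4]
to (81, 3, 63) tool shift [-3.6 -0.2  3.6]
side lever_pin 0.56 [0.495 0.011 0.108]
side lever_end 0.53 [0.486 0.036 0.057]
side tin 0.75 [ 0.505 -0.06  -0.003]
top lever_pin 0.65 [0.488 0.011 0.114]
top lever_end 0.7 [0.488 0.038 0.061]
top tin 0.56 [ 0.501 -0.06   0.004]
```

Emit:
carry_out:
  commands:
    - [1, [-2, -0.2, 2.4], [0, 0, 0]]
    - [1, [-2, -0.2, 2.4], [0, 0, 0]]
    - [1, [-1.6, -0.2, 2.2], [0, 0, 0]]
    - [1, [-1.6, -0.2, 2.2], [0, 0, 0]]

```text
time_s: 18.85
ee_pos: [0.496, 0.0166, 0.0488]
eef_rot: [2.85, 0.564, 1.607]
force: [0.5, 0.9, 0.4]
grip_width: 0.0007
grip_force: 0.3
```

```bash
python3 - <<'E'
from h import *
tip(goal=[(81,3,63),(77,3,63)])
for cam in('side','top'):
    c=ctrl.camera(cam)
    for k in ('lever_pin','lever_end','tin'):
        for d in ctrl.place_of(k,cam):
            if d['at'][1]>-.1 : print(cam,k,round(d['score'],2),np.round(d['at'],3))
E
```

```text
t 18.85 tip f,l,u [85.7  2.9 64.1] F [0.8 0.6 0.4] grip 0.3
to (81, 3, 63) tool shift [-3.3 -0.2  3.5]
to (77, 3, 63) tool shift [-3.3  0.   2.2]
side lever_pin 0.52 [0.495 0.011 0.11 ]
side lever_end 0.24 [0.492 0.003 0.074]
side tin 0.92 [ 0.502 -0.061 -0.004]
top lever_pin 0.74 [0.494 0.005 0.076]
top lever_pin 0.57 [0.489 0.012 0.113]
top tin 0.58 [ 0.503 -0.06  -0.001]
top tin 0.24 [ 0.505 -0.058  0.127]
```

Emit:
carry_out:
  commands:
    - [1, [-1.6, 0, 1.7], [0, 0, 0]]
    - [1, [-1.6, 0, 1.7], [0, 0, 0]]

```text
time_s: 19.5
ee_pos: [0.4972, 0.0124, 0.0477]
eef_rot: [2.85, 0.564, 1.607]
force: [0.4, -0.1, -0.5]
grip_width: 0.0006
grip_force: 0.0
```

```bash
python3 - <<'E'
from h import *
tip(goal=[(77,3,63)])
E
```

```text
t 19.5 tip f,l,u [81.4  3.2 63.1] F [-0.2  0.4 -0.5] grip 0.0
to (77, 3, 63) tool shift [-3.6 -0.3  2.4]
```

Emit:
carry_out:
  commands:
    - [1, [12, 0, -8], [0, 0, 0]]
    - [1, [25, 0, -17], [0, 0, 0]]
    - [1, [25, 0, -17], [0, 0, 0]]
    - [1, [0, 8, -40], [0, 0, 0]]
    - [1, [0, 0, -40], [0, 0, 0]]
    - [1, [0, 0, 0], [0, 0, 0]]

```text
time_s: 20.25
ee_pos: [0.4658, 0.1298, 0.1172]
eef_rot: [2.846, 0.562, 1.607]
force: [-0.1, 0.1, -0.3]
grip_width: 0.0004
grip_force: 0.0
```

```bash
python3 - <<'E'
from h import *
tip()
p=[]
for cam in('wrist','side','top'):
    c=ctrl.camera(cam)
    for k in ('lever_pin','lever_end','wire_bar','keeper','lid_top','tin','salt_shaker','honey_jar','pepper_mill','lemon'):
        for d in ctrl.place_of(k,cam)[:2]:
            if d['at'][1]>-.2 : print(cam,k,round(d['score'],2),np.round(d['at'],3))
    p.append(cv2.resize(c['img'],(400,300)) if cam!='side' else cv2.resize(c['img'][90:270,130:370],(400,300)))
cv2.imwrite('pics/7.png',np.hstack(p[:2]))
E
```

```text
t 20.25 tip f,l,u [202.6  -4.8 132.6] F [ 0.1 -0.  -0.3] grip 0.0
wrist keeper 0.52 [ 0.633  0.    -0.   ]
wrist lid_top 0.51 [ 0.503 -0.061  0.127]
wrist tin 0.69 [ 0.505 -0.058  0.   ]
wrist honey_jar 0.76 [ 0.633  0.001 -0.002]
wrist pepper_mill 0.68 [ 0.658 -0.083 -0.004]
wrist lemon 0.66 [0.57  0.14  0.001]
side lever_pin 0.54 [0.494 0.009 0.112]
side lever_end 0.64 [ 0.394 -0.196  0.088]
side keeper 0.75 [0.494 0.004 0.075]
side lid_top 0.62 [ 0.503 -0.058  0.123]
side tin 0.87 [ 0.504 -0.061 -0.004]
side salt_shaker 0.78 [ 0.558 -0.158 -0.003]
side salt_shaker 0.65 [ 0.503 -0.056  0.125]
side honey_jar 0.66 [ 0.637  0.007 -0.003]
side pepper_mill 0.64 [ 0.656 -0.082 -0.001]
side lemon 0.82 [ 0.57   0.136 -0.   ]
top lever_pin 0.63 [0.49  0.011 0.114]
top lever_end 0.62 [ 0.395 -0.194  0.087]
top wire_bar 0.5 [0.49  0.005 0.074]
top keeper 0.59 [0.494 0.003 0.075]
top lid_top 0.82 [ 0.507 -0.057  0.126]
top tin 0.69 [ 0.504 -0.058  0.   ]
top salt_shaker 0.65 [ 0.561 -0.164 -0.002]
top honey_jar 0.9 [0.636 0.    0.002]
top pepper_mill 0.51 [0.492 0.008 0.07 ]
top pepper_mill 0.43 [ 0.658 -0.082 -0.   ]
top lemon 0.69 [0.57  0.137 0.004]
top lemon 0.27 [ 0.514 -0.114  0.112]
```

View pics/7.png

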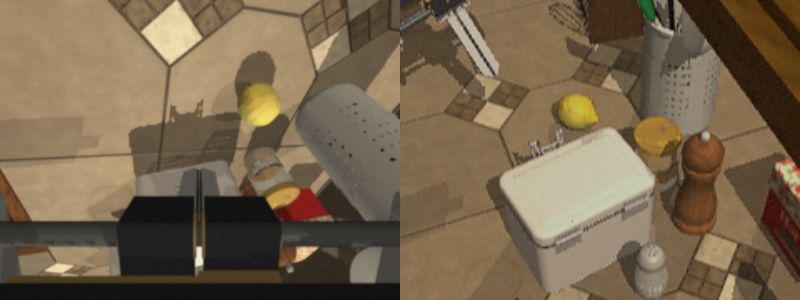

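The lever no longer sticks out, the wire eyes stand up at the front (545,145 in the right picture) and the wire bar is at z = 0.074, so it is drawn tight. Everything else is where it was, so I hand in.

```bash
python3 -c "
from station import ctrl
print(ctrl.hand_in())"
```

```text
the job is handed in; nothing more can be done
None
```

The job is handed in: the last pictures show the lid shut, the wire loop tight under the keeper and the lever snapped home, with the tin and the four things beside it where they started; no verdict came back.

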